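# Tighten the wing nut on the round casting mould

### The job

Tighten the wing nut on top of the round plaster mould: turn it clockwise (seen from above) up to its stop, where its wings lie in line with the steel clamp bar beneath, within the short arc that the two pouring risers leave free, then let go. Leave the square mould's wing nut loose as it is.

Things in the scene. Friction and masses are not known exactly. Their poses are not given: they have to be found in the camera images.
- round_mould: Fixed round plaster drum, 168 mm across, 80 mm high. Origin: centre of its underside, on the bench. A dark steel clamp bar, 32 x 184 mm, lies along its own y axis, upper face 92 mm above the bench. Two white risers (19 mm across, tops at 152 mm) stand 60 mm from the middle, 37.5 degrees counter-clockwise from the bar's two ends; fingers astride the wings clear them over the whole travel.
- round_nut_grip (a point): Grip point on the round mould's brass wing nut: on its axis, 124 mm above the bench. Turns with the nut: x along the wings, y across them (grip direction), z up. The nut: a round foot 34 mm across, 92 to 100 mm above the bench; on it an upright blade 12 mm thick, 50 mm long, up to 132 mm; at the blade's ends round lobes 10 mm thick, out to 44 mm from the axis, up to 144 mm.
- round_nut (a joint): Angle (rad) of the round mould's wing nut; grows clockwise seen from above. 0: loose limit; 1.4: tight stop, wings in line with the clamp bar. Starts between 0.1 and 0.5, so it needs 50 to 75 degrees clockwise. Stiff, about 0.12 N m; it stays where it is left.
- square_nut (a joint): Angle (rad) of the like brass wing nut on the other, square mould (150 mm square, same height, with a like bar and risers). Same meaning; it starts loose, between 0.1 and 0.5, and is to be left alone.
Things that resemble listed ones, but are neither listed nor needed, are in the scene too. Leave any green or red look-alike of the round_mould alone.

How it is judged:
At the end, for the whole second after the job is handed in: The round mould's wing nut is tight: within 12 degrees of its stop (joint above 1.19 rad) and at rest. The square mould's wing nut is still loose (joint below 0.7 rad) (value of joint round_nut above 1.19 rad and velocity of joint round_nut between -0.05 and 0.05 rad/s and value of joint square_nut below 0.7 rad); the robot touches nothing.
It fails at once if the square mould's wing nut is tightened (joint above 0.7 rad) (value of joint square_nut above 0.7 rad).
It also fails if it takes over 32 s, if anything falls off the work surface, if the arm or the gripper's body presses on something with over 40 N, if the wrist force passes 120 N, or if a joint passes its speed limit or range.

### The arm

A 7-joint arm with a two-finger parallel gripper is mounted at the origin on the work surface. World frame = base frame: x ahead of the robot, y to its left, z up, the work surface at z = 0. Lengths are in m, angles in rad, forces in N, time in s.
With the tool pointing down it reaches from about 0.4 to 0.875 m from the base axis. Payload 19.3 kg.
Tool frame: the origin (TCP) lies at the very end of the fingers, on their centre line; the grasp point (between the pads) lies 19 mm behind it; z points along the fingers, y is the line along which they close (so a half turn about z gives the same grasp; the last joint's range is limited). The gripper opens to 85 mm and grips with 20 to 120 N. Pads are 22 mm wide; open, the fingers measure 114 mm over their backs; the gripper's body (76 mm by 85 mm) begins 54 mm behind the grasp point. The pads swing forward as they close: fully open they stand 13 mm farther back than shut.
Start: joints at [1.183, 0.521, -0.036, 1.599, 0.021, 1.021, -0.113], TCP at [0.195, -0.594, 0.231] pointing down, gripper open.
Joint ranges: [-2.91, 2.91], [-0.3, 2.13], [-1.5, 1.42], [0.17, 2.43], [-1.26, 4.41], [0.16, 1.93], [-2.52, 2.52]. Speed limits (rad/s): [1.89, 1.89, 2.39, 2.39, 3.01, 3.01, 3.01].

### API

Orientations are given as [roll, pitch, yaw] about the fixed x, y, z axes, in that order (R = Rz(yaw) Ry(pitch) Rx(roll)).
In Python, from workcell import monitor, optics, job_done gives the robot as it stands.
- The arm moves only by the shell command python3 -m handwheel 'ROWS' [FORCE]. ROWS is JSON, a list of rows, each an object of numbers: "dx", "dy", "dz": the shift along the tool's x, y, z in cm; "wx", "wy", "wz": the turn, a rotation vector about the tool's x, y, z in rad; "claw": the opening in per cent of the stroke, from 0 (shut) to 100 (fully open). A call has 1 to 8 rows; each row shifts and turns the commanded pose from where the row before left it, along the tool's axes as they then stand; what a row does not reach is not made up. A row lasts 1/8 s, in which the tool goes at most 62.5 mm and 10.7 degrees, less where a joint would pass 70% of its speed; a pose out of reach is approached as far as the arm can. A call with a gripper value outside its range is refused whole. The fingers move at their own pace and stop on an object; FORCE is the grip in N (left out, the last holds). Time passes only in rows, so rows that do not move let the fingers close. It gives the time, the measured TCP pose, the force, the opening and the grip force at its end, in the units of the state.
- monitor.observe(): the state, without advancing time (a new reading comes with each control period).
- optics.grab_frame(name): name is "scene" or "top" or "wrist"; returns a dict with "frame" (420x560x3 uint8, blue, green, red), "fovy" (degrees; the focal length in pixels is half the picture's height over the tangent of half this angle, whatever the lens; pixels are square), "cx", "cy" (the principal point, pixels), "k1" (the pictures are not rectified: a ray, as slopes to the right and down, at radius r is drawn at 1 + k1 r^2 times it, then the intrinsics apply), "R" (3x3) and "t" (3): a world point X has camera coordinates R X + t. Camera axes: x right, y down, z forward; pixel columns grow to the right and rows downward; lengths in m; the calibration is good to about 2 mm. A picture is of the moment at which its call begins. There is no depth.
- job_done(): hands the job in; it is judged then, once.
Trained networks look in the newest picture that a camera, given by its name, has taken for a name from the list of things; names that differ only in an ending like _2 or _b are one class to them, and where a whole thing is asked for, a point or a joint stands for the part that bears it (a point fixed in the world has none). Each returns a list of dicts, best first, with "p" (0 to 1); they miss things now and then, are a little off and sometimes report something else, mostly with a low value. They report only what shows in the picture. A call takes as long as a camera call. They do not tell look-alikes from the thing itself.
- optics.masks_of(name, camera): "region" (420x560 bool, what is visible of it) and "rect" ([left, top, width, height] in pixels, round what is visible of it).
The state is a dict: "clock": time; "qpos": joint angles; "qd": joint speeds; "joint_efforts": joint torques, N m; "position": TCP position; "tool_rot": TCP orientation; "force": force on the tool from outside, world axes, zero at the start; "moment": the same for the moment, N m; "grip_width": finger opening in m; "finger_force": force on a finger pad.
Only numpy, scipy, OpenCV 4.12 (cv2) and the standard library are available. Lean on these libraries where they do the work, as an engineer would, in place of code of your own. Each camera call takes 0.05 s, during which the arm holds its last target. There are 200 camera calls.

## Working session

There is one attempt and no reset: what is moved stays moved. The work goes in short steps, Python scripts to look and compute and a shell command to move; the robot and the scene stay as the last step left them, time stands still between calls to the robot, and variables do not carry over. Pictures are saved under pics/ and viewed, at most 10 in all, crops included, and the job is handed in when it is done.

```bash
mkdir -p pics; cat > h.py <<'E'
import numpy as np, cv2
from workcell import monitor, optics
def K(c):
    f=c["frame"].shape[0]/2/np.tan(np.radians(c["fovy"])/2)
    return f
def ray(c,u,v):
    f=K(c); d=np.array([(u-c["cx"])/f,(v-c["cy"])/f]); s=d.copy()
    for _ in range(20): s=d/(1+c["k1"]*(s@s))
    R=np.array(c["R"]); t=np.array(c["t"])
    return -R.T@t, R.T@np.array([s[0],s[1],1])
def at_z(c,u,v,z):
    o,d=ray(c,u,v); return o+d*(z-o[2])/d[2]
def proj(c,X):
    p=np.array(c["R"])@np.array(X)+np.array(c["t"]); s=p[:2]/p[2]; s=s*(1+c["k1"]*(s@s)); f=K(c)
    return s*f+[c["cx"],c["cy"]]
E
python3 - <<'E'
from h import *
ims=[]
for n in ["scene","top"]:
    c=optics.grab_frame(n); cv2.imwrite(f"pics/{n}0.png",c["frame"])
    print(n,c["fovy"],c["k1"],-np.array(c["R"]).T@np.array(c["t"]))
    for k in ["round_mould","round_nut_grip","square_nut"]:
        for m in optics.masks_of(k,n):
            ys,xs=np.nonzero(m["region"]); u,v=xs.mean(),ys.mean()
            print(k,round(m["p"],2),m["rect"],u.round(),v.round(),at_z(c,u,v,.12 if "nut" in k else .06).round(3))
s=monitor.observe();print(s)
E
```

```text
scene 54.267310176950026 -0.0500220171357457 [ 1.32451804 -0.17482177  0.71724322]
round_mould 0.98 [205.3, 219.6, 76.2, 73.3] 243.0 258.0 [ 0.548 -0.224  0.06 ]
round_mould 0.87 [225.3, 170.4, 56.2, 65.6] 253.0 203.0 [ 0.299 -0.195  0.06 ]
round_mould 0.57 [101.4, 180.5, 60.9, 62.4] 133.0 213.0 [ 0.323 -0.548  0.06 ]
round_nut_grip 0.85 [227.4, 220.7, 22.5, 26.8] 241.0 235.0 [ 0.533 -0.225  0.12 ]
round_nut_grip 0.68 [115.9, 181.9, 23.6, 21.5] 128.0 192.0 [ 0.305 -0.555  0.12 ]
round_nut_grip 0.5 [241.4, 174.1, 20.8, 21.0] 253.0 187.0 [ 0.303 -0.195  0.12 ]
square_nut 0.53 [424.2, 217.0, 13.1, 29.3] 432.0 232.0 [0.551 0.238 0.12 ]
top 46.95540142819624 -0.15485941034388614 [ 0.23951702 -0.13250662  1.5309363 ]
round_mould 0.64 [376.7, 227.5, 64.1, 54.9] 407.0 256.0 [ 0.304 -0.549  0.06 ]
round_mould 0.61 [265.3, 235.2, 55.9, 51.0] 291.0 259.0 [ 0.299 -0.192  0.06 ]
round_mould 0.6 [272.7, 158.1, 57.8, 55.9] 299.0 185.0 [ 0.529 -0.22   0.06 ]
round_nut_grip 0.71 [293.8, 173.0, 15.5, 18.9] 301.0 181.0 [ 0.529 -0.223  0.12 ]
round_nut_grip 0.7 [403.1, 239.0, 18.9, 27.9] 412.0 254.0 [ 0.305 -0.549  0.12 ]
square_nut 0.72 [139.6, 161.7, 12.8, 28.7] 147.0 177.0 [0.545 0.24  0.12 ]
{'clock': 0.4, 'qpos': array([ 1.18283804,  0.52149709, -0.03629696,  1.59957497,  0.0211645 ,
        1.02108857, -0.11281112]), 'qd': array([ 0.00016992, -0.00068019, -0.00080935, -0.00020047, -0.00167257,
        0.00047487,  0.00058582]), 'joint_efforts': array([-1.83493175e-03, -9.26049685e+01,  1.97647892e+00, -3.69902873e+01,
        1.79671211e-02,  3.32552772e-03,  1.22106717e-04]), 'position': array([ 0.1952371 , -0.59366535,  0.2312034 ]), 'tool_rot': array([-3.14140663e+00, -1.44541756e-05,  3.17684422e-01]), 'force': array([0.27890979, 0.1973494 , 0.30812144]), 'moment': array([ 0.02643735, -0.03205137, -0.00248248]), 'finger_force': 0.0, 'grip_width': 0.0854057281625947}
```

View pics/top0.png

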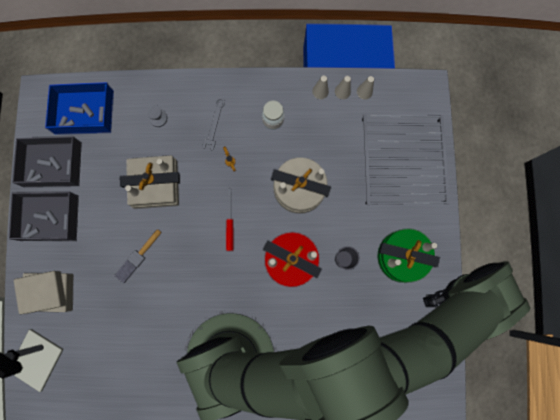

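View pics/scene0.png

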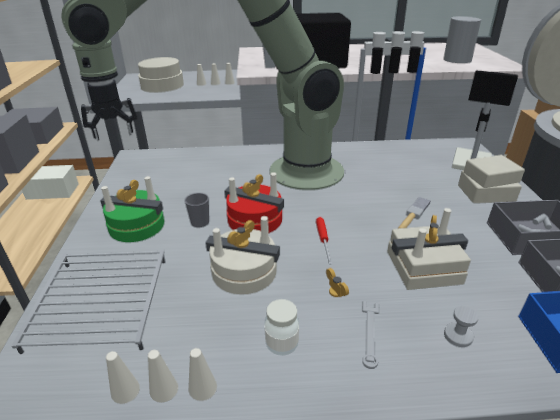

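```bash
python3 - <<'E'
from h import *
c=optics.grab_frame("top"); f=c["frame"]
cv2.imwrite("pics/top1.png",cv2.resize(f[145:225,260:340],None,fx=7,fy=7,interpolation=cv2.INTER_CUBIC))
hsv=cv2.cvtColor(f,cv2.COLOR_BGR2HSV)
win=np.zeros(f.shape[:2],bool); win[150:222,262:342]=1
for nm,m,z in [("bar",(f.max(2)<75)&win,.092),("brass",(hsv[...,1]>120)&(hsv[...,0]>8)&(hsv[...,0]<28)&(hsv[...,2]>80)&win,.138)]:
    ys,xs=np.nonzero(m); P=np.array([at_z(c,u,v,z)[:2] for u,v in zip(xs,ys)])
    w,V=np.linalg.eigh(np.cov(P.T)); d=V[:,1]
    q=(P-P.mean(0))@d
    print(nm,len(xs),P.mean(0).round(3),((q.max()+q.min())/2*d+P.mean(0)).round(3),np.ptp(q).round(3),"yaw",np.arctan2(d[1],d[0]).round(3))
E
```

```text
bar 532 [ 0.53  -0.223] [ 0.53  -0.222] 0.182 yaw 1.264
brass 126 [ 0.525 -0.221] [ 0.527 -0.223] 0.083 yaw 2.401
```

View pics/top1.png

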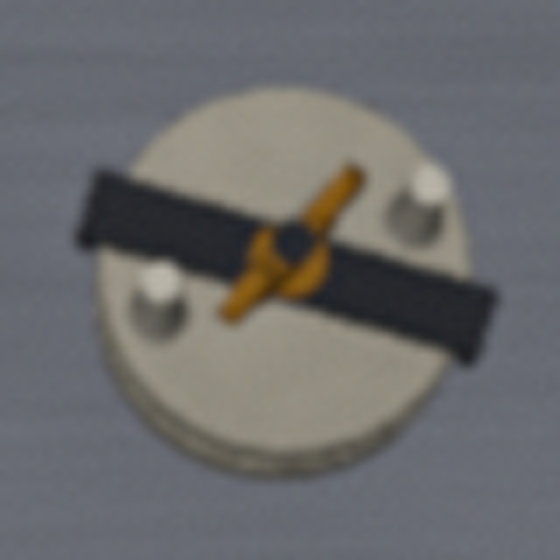

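Candidates in the top picture: the plaster round mould's nut at (301,181), the red one at (292,259), the green one at (408,255), the square mould's at (147,179) and a loose nut at (230,158). I choose (301,181). The crop shows an uncoloured round drum, with the bar from crop (90,210) to (480,325), the wings from (230,315) to (350,175) and risers at (160,285) and (432,185). It still needs about 65° clockwise.

```bash
python3 -m handwheel '[{"dx":4.8,"dy":-2.8,"dz":-0.8},{"dx":4.8,"dy":-2.8,"dz":-0.8},{"dx":4.8,"dy":-2.8,"dz":-0.8},{"dx":4.8,"dy":-2.8,"dz":-0.8},{"dx":4.8,"dy":-2.8,"dz":-0.8},{"dx":4.8,"dy":-2.8,"dz":-0.8},{"dx":4.8,"dy":-2.8,"dz":-0.8},{"dx":4.8,"dy":-2.8,"dz":-0.8}]'
python3 -m handwheel '[{"dx":4.8,"dy":-2.6},{"wz":-0.18},{"wz":-0.18},{"wz":-0.18},{"wz":-0.18},{"wz":-0.18},{"wz":-0.18},{"wz":-0.18}]'
python3 -m handwheel '[{"wz":-0.18},{"wz":-0.18},{"wz":-0.18},{"wz":-0.18},{"wz":-0.1},{"dx":0},{"dx":0}]'
python3 - <<'E'
from h import *
print(monitor.observe())
c=optics.grab_frame("wrist"); f=c["frame"]; cv2.imwrite("pics/w1.png",f)
print(-np.array(c["R"]).T@np.array(c["t"]), proj(c,[.528,-.223,.138]))
for m in optics.masks_of("round_nut_grip","wrist"):
    ys,xs=np.nonzero(m["region"]); P=np.array([at_z(c,u,v,.138)[:2] for u,v in zip(xs,ys)])
    w,V=np.linalg.eigh(np.cov(P.T)); d=V[:,1]; print(m["p"],m["rect"],P.mean(0),np.arctan2(d[1],d[0]))
E
```

```text
{'clock': 0.45, 'qpos': array([ 1.18286021,  0.52143246, -0.03631647,  1.59952265,  0.02120226,
        1.0210965 , -0.1127836 ]), 'qd': array([-2.42473692e-04, -8.49804009e-04, -9.17319907e-06, -3.93027300e-04,
       -4.00850503e-04,  7.93346446e-04, -5.73425695e-04]), 'joint_efforts': array([-2.25654323e-03, -9.26148748e+01,  1.97623976e+00, -3.69976687e+01,
        1.79389981e-02,  2.98639352e-03,  1.13054961e-05]), 'position': array([ 0.19523751, -0.5936994 ,  0.23126224]), 'tool_rot': array([-3.14151820e+00, -1.11135975e-06,  3.17725479e-01]), 'force': array([ 0.75250341,  0.09528578, -0.70084433]), 'moment': array([0.0133767 , 0.0057787 , 0.03613953]), 'finger_force': 0.0, 'grip_width': 0.08520274868218018}
[ 0.25690472 -0.57392894  0.37255553] [206.16017078  91.43100028]
0.57 [223.5, 0.0, 87.1, 91.8] [ 0.300282   -0.55381996] 2.717198218017279schema error: expected keys dx, dy, dz, wx, wy, wz, claw
schema error: expected keys dx, dy, dz, wx, wy, wz, claw
schema error: expected keys dx, dy, dz, wx, wy, wz, claw
```

View pics/w1.png

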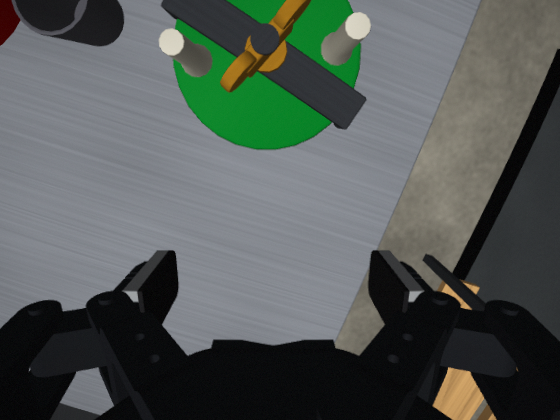

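The rows need all seven keys, so the arm hasn't moved, and the wrist picture still shows the green look-alike (nut at 265,40). I'll retype the rows in full.

```bash
python3 -m handwheel '[{"dx":4.8,"dy":-2.8,"dz":-0.8,"wx":0,"wy":0,"wz":0,"claw":100},{"dx":4.8,"dy":-2.8,"dz":-0.8,"wx":0,"wy":0,"wz":0,"claw":100},{"dx":4.8,"dy":-2.8,"dz":-0.8,"wx":0,"wy":0,"wz":0,"claw":100},{"dx":4.8,"dy":-2.8,"dz":-0.8,"wx":0,"wy":0,"wz":0,"claw":100},{"dx":4.8,"dy":-2.8,"dz":-0.8,"wx":0,"wy":0,"wz":0,"claw":100},{"dx":4.8,"dy":-2.8,"dz":-0.8,"wx":0,"wy":0,"wz":0,"claw":100},{"dx":4.8,"dy":-2.8,"dz":-0.8,"wx":0,"wy":0,"wz":0,"claw":100},{"dx":4.8,"dy":-2.8,"dz":-0.8,"wx":0,"wy":0,"wz":0,"claw":100}]'
```

```text
clock: 1.55
position: [0.4911, -0.2595, 0.2958]
tool_rot: [3.141, -0.0, 0.318]
force: [0.8, -0.2, 0.1]
grip_width: 0.0855
finger_force: 0.0
```

```bash
python3 -m handwheel '[{"dx":4.8,"dy":-2.5,"dz":0,"wx":0,"wy":0,"wz":0,"claw":100},{"dx":0,"dy":0,"dz":0,"wx":0,"wy":0,"wz":-0.18,"claw":100},{"dx":0,"dy":0,"dz":0,"wx":0,"wy":0,"wz":-0.18,"claw":100},{"dx":0,"dy":0,"dz":0,"wx":0,"wy":0,"wz":-0.18,"claw":100},{"dx":0,"dy":0,"dz":0,"wx":0,"wy":0,"wz":-0.18,"claw":100},{"dx":0,"dy":0,"dz":0,"wx":0,"wy":0,"wz":-0.18,"claw":100},{"dx":0,"dy":0,"dz":0,"wx":0,"wy":0,"wz":-0.18,"claw":100},{"dx":0,"dy":0,"dz":0,"wx":0,"wy":0,"wz":-0.18,"claw":100}]'
python3 -m handwheel '[{"dx":0,"dy":0,"dz":0,"wx":0,"wy":0,"wz":-0.18,"claw":100},{"dx":0,"dy":0,"dz":0,"wx":0,"wy":0,"wz":-0.18,"claw":100},{"dx":0,"dy":0,"dz":0,"wx":0,"wy":0,"wz":-0.18,"claw":100},{"dx":0,"dy":0,"dz":0,"wx":0,"wy":0,"wz":-0.18,"claw":100},{"dx":0,"dy":0,"dz":0,"wx":0,"wy":0,"wz":-0.1,"claw":100},{"dx":0,"dy":0,"dz":0,"wx":0,"wy":0,"wz":0,"claw":100},{"dx":0,"dy":0,"dz":0,"wx":0,"wy":0,"wz":0,"claw":100}]'
python3 - <<'E'
from h import *
s=monitor.observe(); print(s["qpos"],s["position"],s["tool_rot"])
c=optics.grab_frame("wrist"); f=c["frame"]; cv2.imwrite("pics/w2.png",f)
print(-np.array(c["R"]).T@np.array(c["t"]), proj(c,[.528,-.223,.138]))
for m in optics.masks_of("round_nut_grip","wrist"):
    ys,xs=np.nonzero(m["region"]); P=np.array([at_z(c,u,v,.138)[:2] for u,v in zip(xs,ys)])
    w,V=np.linalg.eigh(np.cov(P.T)); d=V[:,1]; q=(P-P.mean(0))@d
    print(m["p"],m["rect"],P.mean(0),P.mean(0)+d*(q.max()+q.min())/2,np.ptp(q),np.arctan2(d[1],d[0]))
E
```

```text
clock: 2.55
position: [0.5278, -0.2222, 0.2954]
tool_rot: [3.142, 0.0, 1.584]
force: [-1.0, 0.5, -0.3]
grip_width: 0.0851
finger_force: 0.0
clock: 3.42
position: [0.5278, -0.2223, 0.2953]
tool_rot: [-3.142, -0.0, 2.395]
force: [-0.5, -0.3, -0.3]
grip_width: 0.0851
finger_force: 0.0
[ 0.74062245  0.43155817 -0.62093328  1.63993222  0.26902612  1.15700487
  0.87833411] [ 0.52780254 -0.22225792  0.29527762] [-3.14155448e+00 -5.09819334e-05  2.39512046e+00]
[ 0.47978222 -0.17861839  0.43662671] [273.13281117 188.48062821]
0.63 [258.2, 144.1, 29.6, 86.8] [ 0.52657892 -0.220477  ] [ 0.52827523 -0.22202427] 0.08448678568839191 2.4021099536096355
0.63 [113.9, 1.7, 38.3, 26.4] [ 0.32900954 -0.20838193] [ 0.33042218 -0.20413031] 0.03371343162775122 1.2500133391749297
```

View pics/w2.png

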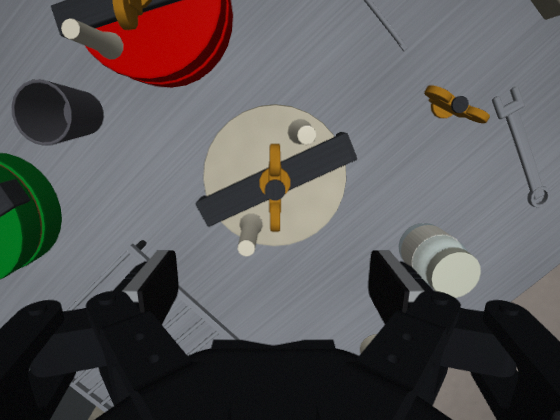

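The wrist view shows the plaster mould's nut at (274,187). Its wings are vertical, which lines them up with tool x, and they sit centred between the fingers. Next I descend and grip.

```bash
python3 -m handwheel '[{"dx":0,"dy":0,"dz":4.5,"wx":0,"wy":0,"wz":0,"claw":100},{"dx":0,"dy":0,"dz":4.5,"wx":0,"wy":0,"wz":0,"claw":100},{"dx":0,"dy":0,"dz":3,"wx":0,"wy":0,"wz":0,"claw":100},{"dx":0,"dy":0,"dz":2.5,"wx":0,"wy":0,"wz":0,"claw":100},{"dx":0,"dy":0,"dz":2,"wx":0,"wy":0,"wz":0,"claw":100},{"dx":0,"dy":0,"dz":1.5,"wx":0,"wy":0,"wz":0,"claw":100},{"dx":0,"dy":0,"dz":0.8,"wx":0,"wy":0,"wz":0,"claw":100},{"dx":0,"dy":0,"dz":0,"wx":0,"wy":0,"wz":0,"claw":60}]' 60
python3 -m handwheel '[{"dx":0,"dy":0,"dz":0,"wx":0,"wy":0,"wz":0,"claw":30},{"dx":0,"dy":0,"dz":0,"wx":0,"wy":0,"wz":0,"claw":0},{"dx":0,"dy":0,"dz":0,"wx":0,"wy":0,"wz":0,"claw":0},{"dx":0,"dy":0,"dz":0,"wx":0,"wy":0,"wz":0,"claw":0},{"dx":0,"dy":0,"dz":0,"wx":0,"wy":0,"wz":0,"claw":0},{"dx":0,"dy":0,"dz":0,"wx":0,"wy":0,"wz":0,"claw":0}]' 60
```

```text
clock: 4.53
position: [0.5279, -0.2221, 0.1072]
tool_rot: [-3.142, -0.0, 2.398]
force: [-0.1, 0.4, -0.3]
grip_width: 0.0692
finger_force: 0.0
clock: 5.28
position: [0.529, -0.2212, 0.1079]
tool_rot: [3.14, 0.001, 2.399]
force: [4.3, 5.8, 4.0]
grip_width: 0.0109
finger_force: 61.5
```

```bash
python3 -m handwheel '[{"dx":0,"dy":0,"dz":0,"wx":0,"wy":0,"wz":0.1,"claw":0},{"dx":0,"dy":0,"dz":0,"wx":0,"wy":0,"wz":0.1,"claw":0},{"dx":0,"dy":0,"dz":0,"wx":0,"wy":0,"wz":0.1,"claw":0},{"dx":0,"dy":0,"dz":0,"wx":0,"wy":0,"wz":0.1,"claw":0}]'
python3 -m handwheel '[{"dx":0,"dy":0,"dz":0,"wx":0,"wy":0,"wz":0.1,"claw":0},{"dx":0,"dy":0,"dz":0,"wx":0,"wy":0,"wz":0.1,"claw":0},{"dx":0,"dy":0,"dz":0,"wx":0,"wy":0,"wz":0.1,"claw":0},{"dx":0,"dy":0,"dz":0,"wx":0,"wy":0,"wz":0.1,"claw":0},{"dx":0,"dy":0,"dz":0,"wx":0,"wy":0,"wz":0.1,"claw":0},{"dx":0,"dy":0,"dz":0,"wx":0,"wy":0,"wz":0.1,"claw":0},{"dx":0,"dy":0,"dz":0,"wx":0,"wy":0,"wz":0,"claw":0}]'
python3 -c "
from workcell import monitor;s=monitor.observe();print(s['moment'],s['tool_rot'],s['qpos'])"
```

```text
clock: 5.78
position: [0.5298, -0.2206, 0.108]
tool_rot: [3.138, 0.0, 1.996]
force: [10.1, 8.1, -1.0]
grip_width: 0.0107
finger_force: 60.8
clock: 6.65
position: [0.5313, -0.2204, 0.108]
tool_rot: [3.136, -0.002, 1.398]
force: [18.9, 7.3, -8.6]
grip_width: 0.0109
finger_force: 59.9
[ 1.44158766 -3.61245111 -0.05606508] [ 3.13556767e+00 -2.20488312e-03  1.39834493e+00] [ 0.48570261  0.61013944 -0.27291425  1.83005035  0.2305048   0.72640498
 -0.08501867]
```

```bash
python3 -m handwheel '[{"dx":0.1,"dy":0.25,"dz":0,"wx":0,"wy":0,"wz":0.04,"claw":0},{"dx":0,"dy":0,"dz":0,"wx":0,"wy":0,"wz":0.04,"claw":0},{"dx":0,"dy":0,"dz":0,"wx":0,"wy":0,"wz":0.04,"claw":0},{"dx":0,"dy":0,"dz":0,"wx":0,"wy":0,"wz":0.03,"claw":0},{"dx":0,"dy":0,"dz":0,"wx":0,"wy":0,"wz":0,"claw":0}]'
python3 -c "
from workcell import monitor;s=monitor.observe();print(s['moment'],s['tool_rot'])"
```

```text
clock: 7.28
position: [0.5318, -0.2204, 0.1079]
tool_rot: [3.14, -0.001, 1.249]
force: [4.5, 6.5, 3.6]
grip_width: 0.0106
finger_force: 62.0
[ 1.27717604 -0.64811434  0.50416603] [ 3.13965029e+00 -1.44884063e-03  1.24927158e+00]
```

The twisting moment rose to 0.5 N m and the yaw is 1.249 against the bar's 1.264, so the nut is at its stop. Next I release, rise and look.

```bash
python3 -m handwheel '[{"dx":0,"dy":0,"dz":0,"wx":0,"wy":0,"wz":0,"claw":100},{"dx":0,"dy":0,"dz":0,"wx":0,"wy":0,"wz":0,"claw":100},{"dx":0,"dy":0,"dz":0,"wx":0,"wy":0,"wz":0,"claw":100},{"dx":0,"dy":0,"dz":0,"wx":0,"wy":0,"wz":0,"claw":100},{"dx":0,"dy":0,"dz":0,"wx":0,"wy":0,"wz":0,"claw":100},{"dx":0,"dy":0,"dz":0,"wx":0,"wy":0,"wz":0,"claw":100}]'
python3 -m handwheel '[{"dx":0,"dy":0,"dz":-1.5,"wx":0,"wy":0,"wz":0,"claw":100},{"dx":0,"dy":0,"dz":-2.5,"wx":0,"wy":0,"wz":0,"claw":100},{"dx":0,"dy":0,"dz":-4,"wx":0,"wy":0,"wz":0,"claw":100},{"dx":0,"dy":0,"dz":-4,"wx":0,"wy":0,"wz":0,"claw":100},{"dx":0,"dy":0,"dz":-4,"wx":0,"wy":0,"wz":0,"claw":100},{"dx":0,"dy":0,"dz":-2,"wx":0,"wy":0,"wz":0,"claw":100},{"dx":0,"dy":0,"dz":0,"wx":0,"wy":0,"wz":0,"claw":100},{"dx":0,"dy":0,"dz":0,"wx":0,"wy":0,"wz":0,"claw":100}]'
python3 - <<'E'
from h import *
c=optics.grab_frame("wrist"); cv2.imwrite("pics/w3.png",c["frame"])
for m in optics.masks_of("round_nut_grip","wrist"):
    ys,xs=np.nonzero(m["region"]); P=np.array([at_z(c,u,v,.138)[:2] for u,v in zip(xs,ys)])
    w,V=np.linalg.eigh(np.cov(P.T)); d=V[:,1]; print(m["p"],m["rect"],P.mean(0),np.arctan2(d[1],d[0]))
E
```

```text
clock: 8.02
position: [0.5305, -0.2217, 0.1073]
tool_rot: [-3.142, 0.0, 1.248]
force: [-0.1, 0.2, -0.2]
grip_width: 0.0852
finger_force: 0.0
clock: 9.02
position: [0.5301, -0.2215, 0.2871]
tool_rot: [-3.141, -0.0, 1.248]
force: [0.2, 0.1, -0.4]
grip_width: 0.0852
finger_force: 0.0
0.81 [8.0, 205.4, 87.6, 45.0] [ 0.31385751 -0.19027199] 2.671280769966394
0.77 [258.8, 142.7, 29.6, 91.9] [ 0.53201489 -0.21838466] 1.2584533630038068
```

View pics/w3.png

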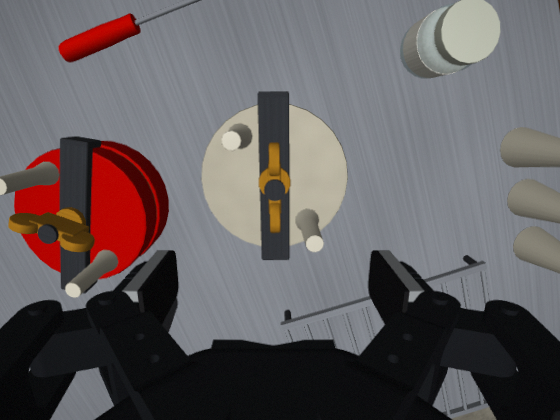

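The picture shows the wings at (274,187) in line with the clamp bar, which runs from (273,95) to (275,258). The gripper is clear of everything.

```bash
python3 -c "
from workcell import job_done; print(job_done())"
```

```text
the job is handed in; nothing more can be done
None
```

The round mould's wing nut is turned clockwise to its stop, with its wings in line with the clamp bar, and released. The square mould's nut was not touched, and the job was handed in at about 9 s of the 32 s allowed.

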